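Release the machining pallet from its dock

ROBOT

A 7-joint arm with a two-finger parallel gripper is mounted at the origin on a cart in front of the work surface, level with it; the furniture and walls round the work are solid. World frame = base frame: x ahead of the robot, y to its left, z up, the work surface at z = 0. Lengths are in m, angles in rad, forces in N, time in s.
With the tool pointing down it reaches from about 0.425 to 0.875 m from the base axis. Payload 4.7 kg.
Tool frame: the origin (TCP) lies on the front face of the gripper's body, between the roots of the fingers; the fingertips stand 70 mm ahead of it and the grasp point (between the pads) lies 51 mm ahead of it; z points along the fingers, y is the line along which they close (so a half turn about z gives the same grasp; the last joint's range is limited). The gripper opens to 87 mm and grips with 3 to 60 N. Pads are 19 mm wide; open, the fingers measure 117 mm over their backs; the gripper's body (75 mm by 190 mm) begins 51 mm behind the grasp point.
Start: joints at [1.33, 0.321, -0.07, 1.45, 0.023, 1.371, -0.057], TCP at [0.164, -0.629, 0.292] pointing down, gripper open.
Joint ranges: [-2.86, 2.86], [-0.3, 2.09], [-1.38, 1.24], [0.06, 2.45], [-1.56, 4.7], [0.09, 2.05], [-2.69, 2.69]. Speed limits (rad/s): [2.57, 2.57, 3.14, 3.14, 3.14, 3.14, 3.14].

INTERFACE

Orientations are given as a rotation vector (axis times angle).
In Python, from plant import read_state, read_camera, job_done gives the robot as it stands. The module is installed in compiled form; this text tells all that it offers.
- The arm moves only by the tool play_rows, never from a script. Its argument "plan" is a list of rows, each a list of 4 numbers: the shift along the tool's x, y, z normalised to -1 to 1, where 1 is 0.025 m, then the turn about the tool's z normalised to -1 to 1, where 1 is 5 degrees. In form: [[x, y, z, twist], ...]. A call has 1 to 12 rows; each row shifts and turns the commanded pose from where the row before left it, along the tool's axes as they then stand; what a row does not reach is not made up. A row lasts 1/10 s, in which the tool goes at most 50 mm and 8.59 degrees, less where a joint would pass 70% of its speed; a pose out of reach is approached as far as the arm can. A call with a number of a shift or a turn outside -1 to 1 is refused whole. A call with a gripper value outside its range is refused whole. "gripper" is the opening, from 0 (shut) to 1 (fully open), set as the call begins (left out, the last holds). The fingers move at their own pace and stop on an object; "newtons" is the grip in N (left out, the last holds). Time passes only in rows, so rows that do not move let the fingers close. It gives the time, the measured TCP pose, the force, the opening and the grip force at its end, in the units of the state.
- read_state(): the state, without advancing time (a new reading comes with each control period).
- read_camera(name): name is "scene" or "top"; returns a dict with "img" (384x512x3 uint8, red, green, blue), "intrinsics" (3x3 intrinsics, pixels), "extrinsics" (4x4, takes a point from camera to world coordinates). Camera axes: x right, y down, z forward; pixel columns grow to the right and rows downward; lengths in m; the calibration is good to about 2 mm. A picture is of the moment at which its call begins. There is no depth.
- job_done(): hands the job in; it is judged then, once.
The state is a dict: "clock": time; "joint_positions": joint angles; "qd": joint speeds; "tau": joint torques, N m; "ee_pos": TCP position; "tcp_rot": TCP orientation; "wrist_force": force on the tool from outside, world axes, zero at the start; "ft_torque": the same for the moment, N m; "width": opening from 0.0 (shut) to 1.0 (fully open); "gripper_force": force on a finger pad.
Only numpy, scipy, OpenCV 4.12 (cv2) and the standard library are available. Lean on these libraries where they do the work, as an engineer would, in place of code of your own. Each camera call takes 0.05 s, during which the arm holds its last target. There are 200 camera calls.

TASK

The machining pallet is locked down in the blue dock. Push the red transport lock fully over to the left so that it clears the two yellow release buttons, then press both buttons down together, one under each fingertip, and keep them fully down until the pallet has come all the way up. Then let the buttons come up again so that the bolts spring out under the pallet, and move clear. Work with the fingertips only: pick nothing up, and leave the loose tools and parts where they are.

Things in the scene. Friction and masses are not known exactly. Their poses are not given: they have to be found in the camera images.
- dock: Dock fixed on the cart: blue console (dock x -46 to +16 mm, 156 mm wide, flat top 38 mm above the cart), behind it a low dark base with the aluminium pallet (x 27 to 182 mm, 150 mm wide; its clamp nuts reach 109 mm above the cart once up). Origin on the cart top under the mid-point of the two buttons; x level from buttons to pallet, y to the dock's left along the line of the buttons, z up
- button_left_top (a point): Centre of the top face of the left yellow release button: round head 23 mm across, 11 mm high, top 57.5 mm above the cart when out. It stands at y = +32 mm of the dock, so the two buttons are 64 mm apart from centre to centre with 41 mm clear between the heads. The axes are the dock's
- button_right_top (a point): The same on the right yellow button, at y = -32 mm of the dock
- button_left (a joint): Travel of the left button in m: 0 out, 0.008 fully down at its stop; spring 1.8 N at first, 6 N at the stop, plus about 1.5 N of friction. Each button draws back one of the two bolts that hold the pallet down: clear once the button is more than about 0.005 down, and out again as it returns. While the transport lock is closed the button stops after about 0.001
- button_right (a joint): The same for the right button
- lock_tab (a point): Centre of the top of the upright tab of the red transport lock, at dock x = -33, y = -8 mm when closed. The tab is 14 mm along x and 16 mm along y; its top is 59.5 mm above the cart, 17 mm above the lock's flat slide (42.5 mm above the cart). A steel guide rail in front of it (dock x = -45.5 to -41.5 mm) is 44 mm high. Axes as the dock's
- lock (a joint): Slide of the red transport lock to the dock's left (+y) in m: 0 closed, its two tines under the button heads (it may start up to 0.003 open); 0.016 fully open, at its stop. It moves against about 2 N of friction and stays where it is left
- pallet (a joint): Height of the pallet above its locked place in m: 0 locked, 0.022 all the way up at its stop. With both bolts held back a damped spring raises it by itself in about 3 to 4 s. If a button is let go in the first half the bolts catch in a safety notch half-way (about 0.011); pressing both again lets it rise on. Once it is up and the buttons are let go, the bolts spring out beneath it
- tbolt_3: Dark T-slot bolt with nut standing upright on the cart left of the console, 34 x 30 x 66 mm high; origin at its foot. Leave alone
- collet_2: Pale steel spring collet standing right of the console, 33 mm across, 42 mm high; origin at its foot. Leave alone
- tbolt_1: Dark T-slot bolt lying left of the pallet, 34 x 66 x 30 mm; origin at its underside. Leave alone
- endmill_1: Bright four-flute end mill lying at the right edge of the cart, 12 x 80 x 12 mm. Leave alone
- mug: Black steel mug at the far left of the cart, 76 x 104 x 94 mm high. Leave alone
- insert_box_2: Small red and black insert box at the left edge of the cart, 32 x 55 x 23 mm. Leave alone
- brush_parts: Small wooden-handled parts brush lying at the left edge of the cart, 18 x 156 x 14 mm. Leave alone

How it is judged:
By the outcome, as a careful person would: the job done as asked, in the order asked, and still so for the second after the job is handed in, with the robot touching nothing.
It also fails if it takes over 48 s, if anything falls off the work surface, if the arm or the gripper's body presses on something with over 40 N, if the wrist force passes 120 N, or if a joint passes its speed limit or range.

## Working session

There is one attempt and no reset: what is moved stays moved. The work goes in short steps, Python scripts to look and compute and a tool call to move; the robot and the scene stay as the last step left them, time stands still between calls to the robot, and variables do not carry over. Pictures are saved under pics/ and viewed, at most 10 in all, crops included, and the job is handed in when it is done.

Besides the shell and the picture viewer there is one more tool, called after "Call:" by a JSON object that holds its "api" and its "payload", one argument or row to a line. play_rows: Moves the arm, as the interface text tells. Its arguments: {"type":"object","properties":{"plan":{"type":"array"},"gripper":{"type":"number"},"newtons":{"type":"number"}},"required":["plan"]}

```bash
mkdir -p pics; python3 - <<'E'
from plant import *
import cv2,numpy as np
s=read_state();print(s['clock'],s['ee_pos'],s['tcp_rot'],s['width'])
for n in("scene","top"):
    c=read_camera(n);cv2.imwrite(f"pics/{n}0.png",c["img"][:,:,::-1]);print(n,c["intrinsics"].tolist(),c["extrinsics"].round(4).tolist())
E
```

```text
0.0 [ 0.16367505 -0.62862577  0.29119132] [-3.11428816e+00 -3.98938344e-01  5.17712369e-04] 0.9989897377253892
scene [[433.4163730045844, 0.0, 249.95100360524322], [0.0, 433.4163730045844, 198.97380066655126], [0.0, 0.0, 1.0]] [[-0.6178, -0.3879, 0.684, -0.1543], [-0.7862, 0.2889, -0.5463, 0.5261], [0.0143, -0.8753, -0.4835, 0.5852], [0.0, 0.0, 0.0, 1.0]]
top [[468.5138081072446, 0.0, 251.43559962688437], [0.0, 468.5138081072446, 189.10857405842836], [0.0, 0.0, 1.0]] [[-0.021, -0.9932, 0.1147, 0.4143], [-0.9996, 0.0233, 0.0185, -0.0382], [-0.0211, -0.1143, -0.9932, 1.0503], [0.0, 0.0, 0.0, 1.0]]
```

View pics/scene0.png

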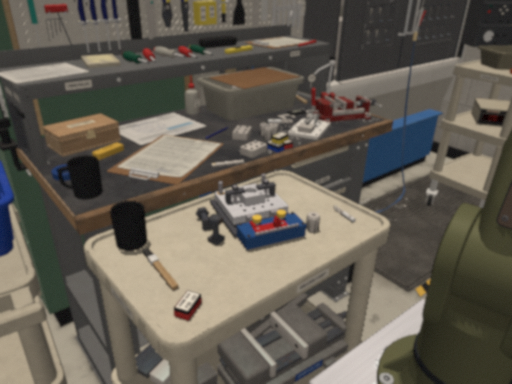

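View pics/top0.png

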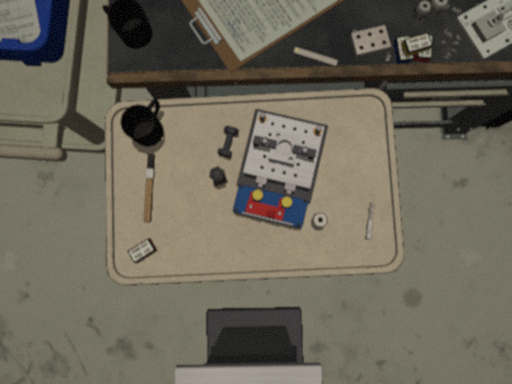

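The top view shows the blue console near (270,207), yellow buttons at (258,195) and (287,202), and the red lock between and in front of them. The scene view shows the same buttons near (255,219) and (280,216).

```bash
cat > h.py <<'E'
from plant import *
import cv2,numpy as np
from scipy.spatial.transform import Rotation as R
def ray(c,uv,z):
    K,E=c["intrinsics"],c["extrinsics"]
    d=E[:3,:3]@np.linalg.solve(K,[uv[0],uv[1],1.]); o=E[:3,3]
    return o+d*(z-o[2])/d[2]
def proj(c,p):
    E=c["extrinsics"];q=c["intrinsics"]@(E[:3,:3].T@(np.asarray(p)-E[:3,3]));return q[:2]/q[2]
def blobs(c,lo,hi,box,amin=8):
    h=cv2.cvtColor(c["img"],cv2.COLOR_RGB2HSV);m=cv2.inRange(h,lo,hi)
    x0,y0,x1,y1=box;k=np.zeros_like(m);k[y0:y1,x0:x1]=m[y0:y1,x0:x1]
    n,l,s,ce=cv2.connectedComponentsWithStats(k)
    return [(ce[i].round(2),s[i]) for i in range(1,n) if s[i][4]>=amin]
Y=((20,110,90),(35,255,255));RED=((0,150,70),(8,255,255))
E
python3 - <<'E'
from h import *
for n,b in(("top",(230,170,320,240)),("scene",(230,195,315,250))):
    c=read_camera(n)
    for nm,m in(("Y",Y),("R",RED)):
        for ce,s in blobs(c,*m,b): print(n,nm,ce,s,ray(c,ce,.0575).round(4),ray(c,ce,.052).round(4))
    x0,y0,x1,y1=b; im=c["img"][y0:y1,x0:x1,::-1]
    cv2.imwrite(f"pics/{n}1.png",cv2.resize(im,None,fx=8,fy=8,interpolation=cv2.INTER_CUBIC))
    h=cv2.cvtColor(c["img"],cv2.COLOR_RGB2HSV);bm=cv2.inRange(h,(100,120,40),(125,255,255))
    k=np.zeros_like(bm);k[y0:y1,x0:x1]=bm[y0:y1,x0:x1]
    print("blue",cv2.minAreaRect(cv2.findNonZero(k)))
    if n=="top":
        bp=cv2.boxPoints(cv2.minAreaRect(cv2.findNonZero(k)));print([ray(c,p,.038).round(4) for p in bp])
E
```

```text
top Y [257.3  194.51] [253 189  10  11  87] [ 0.5171 -0.0319  0.0575] [ 0.5176 -0.0319  0.052 ]
top Y [286.41 201.45] [282 196  10  11  88] [ 0.5008 -0.0934  0.0575] [ 0.5013 -0.0937  0.052 ]
top R [264.53 209.35] [247 193  37  26 362] [ 0.4851 -0.0465  0.0575] [ 0.4855 -0.0466  0.052 ]
blue ((270.05059814453125, 205.71910095214844), (70.09048461914062, 27.72110366821289), 13.5704345703125)
[array([0.4845, 0.0222, 0.038 ]), array([0.543 , 0.0071, 0.038 ]), array([ 0.5036, -0.1398,  0.038 ]), array([ 0.4458, -0.1238,  0.038 ])]
scene Y [281.   212.76] [277 209   9   9  58] [ 0.4945 -0.0876  0.0575] [ 0.5013 -0.094   0.052 ]
scene Y [256.62 218.18] [252 215  10   8  61] [ 0.5101 -0.0254  0.0575] [ 0.517  -0.0311  0.052 ]
scene R [268.76 224.8 ] [251 216  35  15 152] [ 0.4711 -0.0294  0.0575] [ 0.4776 -0.0352  0.052 ]
blue ((271.43212890625, 229.71340942382812), (24.787940979003906, 67.50104522705078), 76.67547607421875)
```

View pics/top1.png

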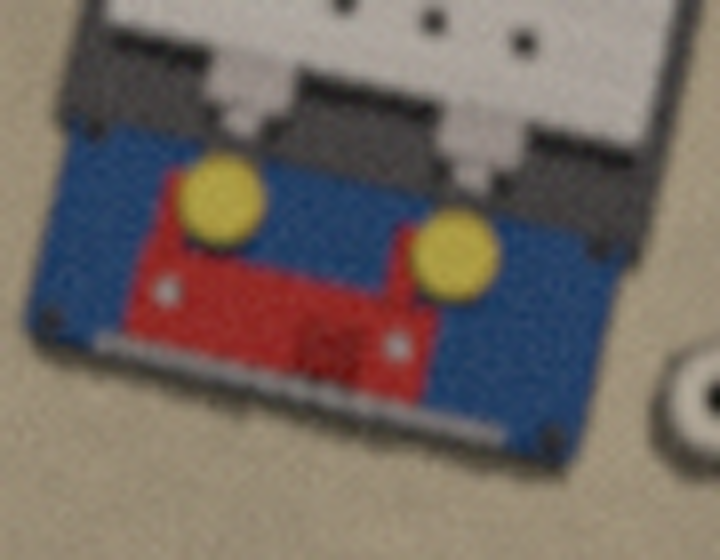

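View pics/scene1.png

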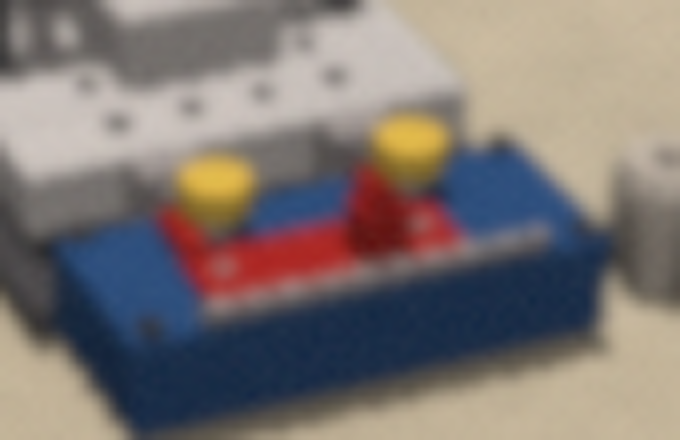

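The dock origin is near (0.509, -0.063) and its x axis points about -14.8° in world. The first move turns the tool square to the dock and sets the fingers 64 mm apart.

Call:
{"api": "play_rows", "payload": {
  "plan": [
    [0,0,0,0.98],
    [0,0,0,0.98],
    [0,0,0,0.98],
    [0,0,0,0.98],
    [0,0,0,0.98],
    [0,0,0,0.98]
  ],
  "gripper": 0.563,
  "newtons": 30
}}

```text
clock: 0.8
ee_pos: [0.1638, -0.6289, 0.2919]
tcp_rot: [-3.114, 0.41, 0.0]
wrist_force: [-0.1, -0.0, -0.2]
width: 0.59
gripper_force: 0.0
```

```bash
cat >> h.py <<'E'
O=np.array([.509,-.0627,0]);a=np.arctan2(-.0163,.0616)
D=R.from_euler('z',a).as_matrix()
def go(dock):  # delta in tool units to place TCP at dock coords (TCP z)
    s=read_state();T=R.from_rotvec(s['tcp_rot']).as_matrix()
    t=O+D@np.array(dock)
    ang=np.degrees(np.arctan2(*(T[:2,0][::-1])))-np.degrees(a)
    print("clk",round(s['clock'],2),"dock now",(D.T@(s['ee_pos']-O)).round(4),"units",(T.T@(t-s['ee_pos'])/.025).round(3),"yaw err",ang.round(2),"tilt",T[2].round(4),"w",round(s['width'],3),"F",s['wrist_force'].round(1))
E
python3 -c "
from h import *
go([-.033,.004,.22])"
```

```text
clk 0.8 dock now [-0.1889 -0.6357  0.2919] units [  6.156 -25.604   2.887] yaw err -0.18 tilt [-3.e-04 -4.e-04 -1.e+00] w 0.59 F [-0.1 -0.  -0.2]
```

Call:
{"api": "play_rows", "payload": {
  "plan": [
    [0.237,-0.95,0,0],
    [0.237,-0.95,0,0],
    [0.237,-0.95,0,0],
    [0.237,-0.95,0,0],
    [0.237,-0.95,0,0],
    [0.237,-0.95,0,0],
    [0.237,-0.95,0,0],
    [0.237,-0.95,0,0],
    [0.237,-0.95,0,0],
    [0.237,-0.95,0,0],
    [0.237,-0.95,0,0],
    [0.237,-0.95,0,0]
  ]
}}

```text
clock: 2.0
ee_pos: [0.3057, -0.3706, 0.2922]
tcp_rot: [3.115, -0.405, -0.0]
wrist_force: [-0.0, 0.4, -0.3]
width: 0.56
gripper_force: 0.0
```

Call:
{"api": "play_rows", "payload": {
  "plan": [
    [0.237,-0.95,0,0],
    [0.237,-0.95,0,0],
    [0.237,-0.95,0,0],
    [0.237,-0.95,0,0],
    [0.237,-0.95,0,0],
    [0.237,-0.95,0,0],
    [0.237,-0.95,0.5,0],
    [0.237,-0.95,0.5,0],
    [0.237,-0.95,0.5,0],
    [0.237,-0.95,0.5,0],
    [0.237,-0.95,0.5,0],
    [0.237,-0.95,0.4,0]
  ]
}}

```text
clock: 3.2
ee_pos: [0.4469, -0.1133, 0.219]
tcp_rot: [3.115, -0.405, -0.001]
wrist_force: [0.1, 0.2, -1.0]
width: 0.566
gripper_force: 0.0
```

Call:
{"api": "play_rows", "payload": {
  "plan": [
    [0.237,-0.95,0,0],
    [0.237,-0.95,0,0],
    [0,-0.9,0,0],
    [0,0,0,0],
    [0,0,0,0]
  ]
}}

```text
clock: 3.7
ee_pos: [0.4761, -0.0497, 0.2196]
tcp_rot: [3.115, -0.403, -0.001]
wrist_force: [0.1, -0.9, -0.5]
width: 0.563
gripper_force: 0.0
```

```bash
python3 -c "
from h import *
go([-.033,.000,.120])
for n,b in(('top',(215,150,335,240)),('scene',(215,165,335,255))):
    c=read_camera(n);x0,y0,x1,y1=b
    cv2.imwrite(f'pics/{n}2.png',cv2.resize(c['img'][y0:y1,x0:x1,::-1],None,fx=6,fy=6,interpolation=cv2.INTER_CUBIC))
"
```

```text
clk 3.7 dock now [-0.0352  0.0042  0.2196] units [0.088 0.164 3.984] yaw err 0.08 tilt [-3.e-04  7.e-04 -1.e+00] w 0.563 F [ 0.1 -0.9 -0.5]
```

View pics/scene2.png

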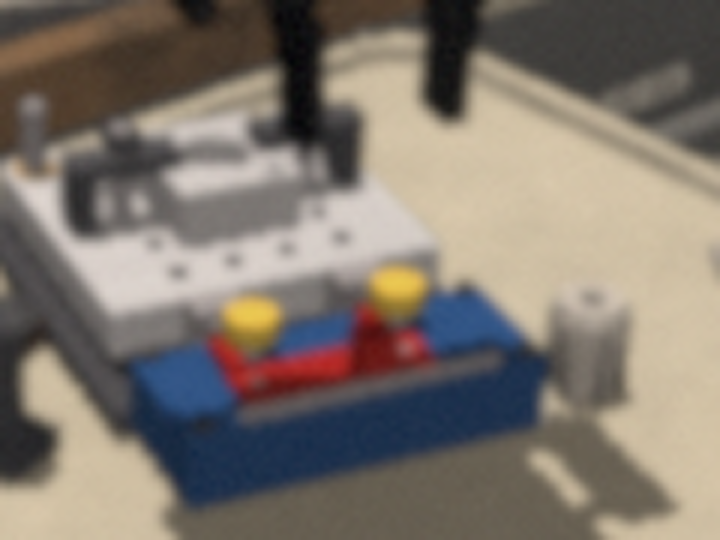

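The fingertips hang above the dock at crop (302,135) and (447,112), and the tab sits beside the right button. I'll lower to just above the tab and check the alignment there.

Call:
{"api": "play_rows", "payload": {
  "plan": [
    [0.09,0.16,0.8,0],
    [0,0,0.8,0],
    [0,0,0.8,0],
    [0,0,0.6,0],
    [0,0,0.2,0],
    [0,0,0,0],
    [0,0,0,0]
  ]
}}

```text
clock: 4.5
ee_pos: [0.4778, -0.0546, 0.1404]
tcp_rot: [3.115, -0.406, 0.002]
wrist_force: [-0.4, 0.0, 0.1]
width: 0.565
gripper_force: 0.0
```

```bash
python3 -c "
from h import *
go([-.033,.000,.120])
c=read_camera('scene')
for p in [(-.033,.032,.070),(-.033,-.032,.070),(-.033,-.008,.0595)]: print((proj(c,O+D@np.array(p))-[235,175])*8)
x0,y0,x1,y1=235,175,325,250
cv2.imwrite('pics/scene3.png',cv2.resize(c['img'][y0:y1,x0:x1,::-1],None,fx=8,fy=8,interpolation=cv2.INTER_CUBIC))
"
```

```text
clk 4.5 dock now [-0.0322 -0.0002  0.1404] units [-0.031 -0.007  0.817] yaw err -0.03 tilt [ 1.1e-03  2.0e-04 -1.0e+00] w 0.565 F [-0.4  0.   0.1]
[223.10361505 346.70910093]
[422.63951954 303.65303456]
[347.19539814 350.60441918]
```

View pics/scene3.png

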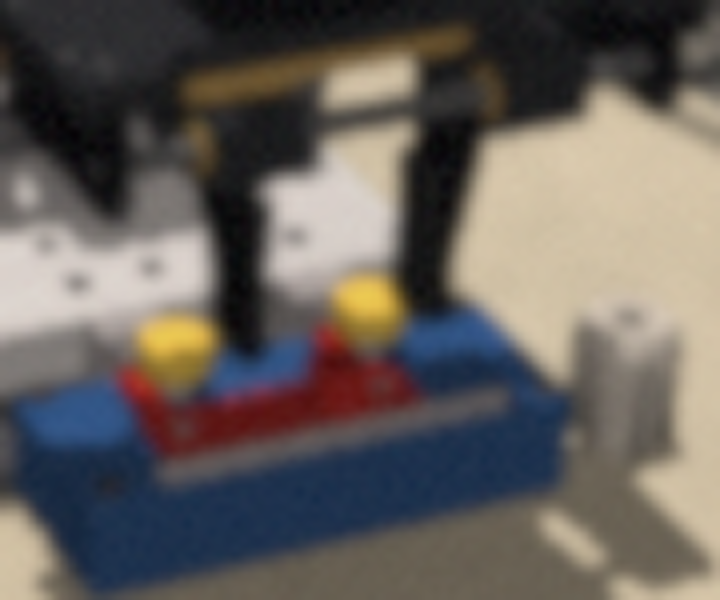

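The tips straddle the tab with clear room: left tip near crop (243,350), right tip near (430,305), tab near (330,345). The tips look about 60 mm apart rather than 64, which I'll correct before pressing. Next I lower to 50 mm and push left.

Call:
{"api": "play_rows", "payload": {
  "plan": [
    [-0.03,0,0.4,0],
    [0,0,0.4,0],
    [0,0,0,0],
    [0,-0.2,0,0],
    [0,-0.2,0,0],
    [0,-0.12,0,0],
    [0,-0.12,0,0],
    [0,-0.12,0,0],
    [0,-0.12,0,0],
    [0,0,0,0]
  ]
}}

```text
clock: 5.55
ee_pos: [0.4826, -0.0322, 0.1199]
tcp_rot: [-3.115, 0.404, -0.001]
wrist_force: [0.5, -0.3, -0.0]
width: 0.562
gripper_force: 0.1
```

Call:
{"api": "play_rows", "payload": {
  "plan": [
    [0,-0.05,0,0],
    [0,-0.05,0,0],
    [0,0,0,0]
  ]
}}

```text
clock: 5.85
ee_pos: [0.483, -0.0301, 0.1198]
tcp_rot: [3.115, -0.405, 0.0]
wrist_force: [0.8, -0.4, 1.0]
width: 0.566
gripper_force: 0.5
```

```bash
python3 -c "
from h import *
go([-.033,.0245,.120])"
```

```text
clk 5.85 dock now [-0.0334  0.0248  0.1198] units [ 0.018  0.013 -0.009] yaw err 0.02 tilt [ 2.e-04  0.e+00 -1.e+00] w 0.566 F [ 0.8 -0.4  1. ]
```

Call:
{"api": "play_rows", "payload": {
  "plan": [
    [0,-0.05,0,0],
    [0,-0.05,0,0],
    [0,0,0,0]
  ]
}}

```text
clock: 6.15
ee_pos: [0.4835, -0.0282, 0.1197]
tcp_rot: [3.115, -0.405, -0.0]
wrist_force: [0.4, -3.7, 1.7]
width: 0.562
gripper_force: 1.6
```

```bash
python3 -c "
from h import *
go([-.033,.0245,.120])
c=read_camera('scene')
x0,y0,x1,y1=235,175,325,250
cv2.imwrite('pics/scene4.png',cv2.resize(c['img'][y0:y1,x0:x1,::-1],None,fx=8,fy=8,interpolation=cv2.INTER_CUBIC))
"
```

```text
clk 6.15 dock now [-0.0335  0.0268  0.1197] units [ 0.019  0.092 -0.011] yaw err 0.01 tilt [-0.e+00  9.e-04 -1.e+00] w 0.562 F [ 0.4 -3.7  1.7]
```

View pics/scene4.png

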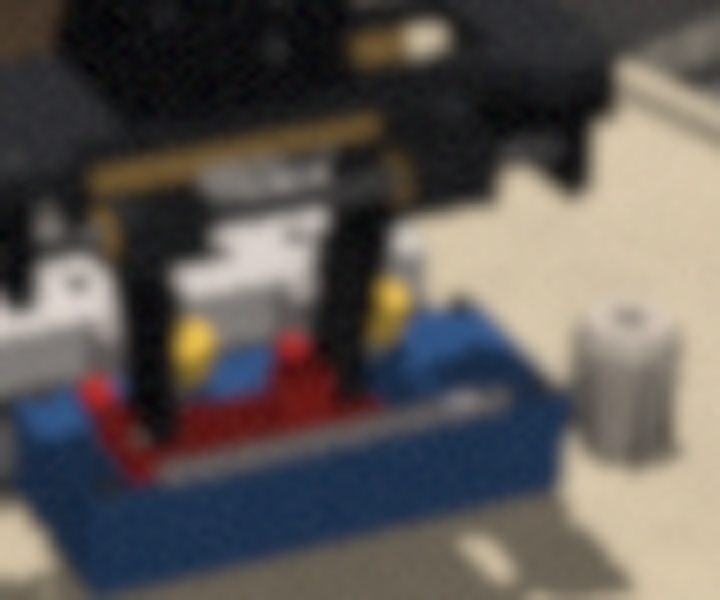

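The lock has moved: the tab is now near crop (292,350), about 12 mm to the left. I'll push on until the stop shows in the force.

Call:
{"api": "play_rows", "payload": {
  "plan": [
    [0,-0.05,0,0],
    [0,-0.05,0,0],
    [0,0,0,0]
  ]
}}

```text
clock: 6.5
ee_pos: [0.4837, -0.0278, 0.1197]
tcp_rot: [3.111, -0.406, -0.002]
wrist_force: [-2.1, -7.5, 1.7]
width: 0.563
gripper_force: 4.1
```

Call:
{"api": "play_rows", "payload": {
  "plan": [
    [0,-0.05,0,0],
    [0,-0.05,0,0],
    [0,0,0,0]
  ]
}}

```text
clock: 6.8
ee_pos: [0.4838, -0.0274, 0.1196]
tcp_rot: [3.108, -0.407, -0.003]
wrist_force: [-3.1, -12.0, 2.6]
width: 0.562
gripper_force: 6.3
```

The force rises to 12 N with almost no motion, so the lock is at its stop. Now I back off, lift, and centre over the buttons.

Call:
{"api": "play_rows", "payload": {
  "plan": [
    [0,0.3,0,0],
    [0,0.1,0,0],
    [0,0,-0.6,0],
    [0,0,-0.6,0],
    [0.4,0.3,0,0],
    [0.4,0.3,0,0],
    [0.4,0.2,0,0],
    [0,0,0,0],
    [0,0,0,0]
  ],
  "gripper": 0.59
}}

```text
clock: 7.7
ee_pos: [0.506, -0.0596, 0.1489]
tcp_rot: [-3.114, 0.405, 0.003]
wrist_force: [-0.5, 0.2, 0.0]
width: 0.592
gripper_force: 0.0
```

```bash
python3 -c "
from h import *
go([0,0,.131])"
```

```text
clk 7.7 dock now [-0.0037  0.0022  0.1489] units [0.15  0.09  0.714] yaw err -0.01 tilt [-1.9e-03 -8.0e-04 -1.0e+00] w 0.592 F [-0.5  0.2  0. ]
```

Call:
{"api": "play_rows", "payload": {
  "plan": [
    [0.15,0.09,0.3,0],
    [0,0,0.2,0],
    [0,0,0,0],
    [0,0,0,0]
  ]
}}

```text
clock: 8.1
ee_pos: [0.5089, -0.0624, 0.1369]
tcp_rot: [-3.115, 0.404, 0.001]
wrist_force: [0.8, -0.0, -0.5]
width: 0.589
gripper_force: 0.0
```

```bash
python3 -c "
from h import *
go([0,0,.131])
c=read_camera('scene')
for p in [(0,.032,.0575),(0,-.032,.0575)]: print((proj(c,O+D@np.array(p))-[235,175])*8)
x0,y0,x1,y1=235,175,325,250
cv2.imwrite('pics/scene5.png',cv2.resize(c['img'][y0:y1,x0:x1,::-1],None,fx=8,fy=8,interpolation=cv2.INTER_CUBIC))
"
```

```text
clk 8.1 dock now [-0.0002  0.0002  0.1369] units [0.007 0.009 0.235] yaw err 0.05 tilt [-8.e-04  0.e+00 -1.e+00] w 0.589 F [ 0.8 -0.  -0.5]
[174.7273506  328.59659633]
[369.09250634 287.27563621]
```

View pics/scene5.png

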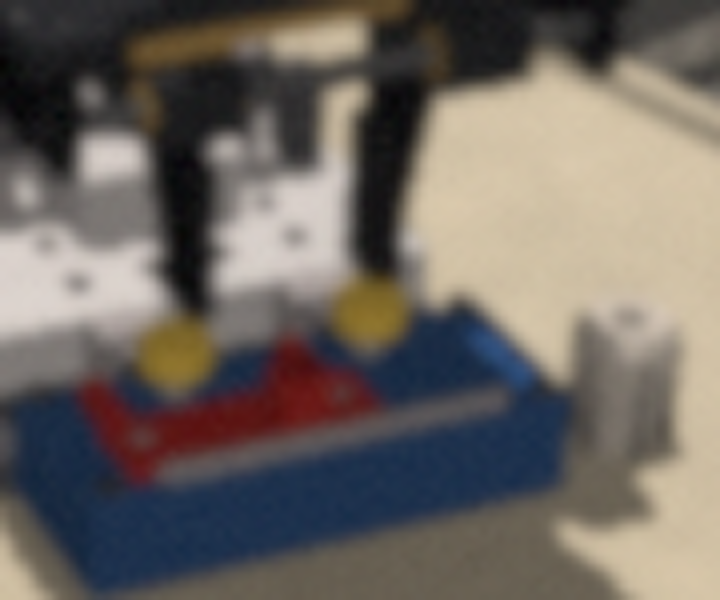

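The lock is clear: the tab is near crop (290,355) and its tines have left the button heads. Both tips hang over the buttons, left tip (190,312) above button (178,345) and right tip (375,275) above (371,308). I'll widen slightly and press.

Call:
{"api": "play_rows", "payload": {
  "plan": [
    [0,0,0,0],
    [0,0,0.15,0],
    [0,0,0.15,0],
    [0,0,0.15,0],
    [0,0,0.15,0],
    [0,0,0.15,0],
    [0,0,0.1,0],
    [0,0,0,0]
  ],
  "gripper": 0.615
}}

```text
clock: 8.95
ee_pos: [0.5095, -0.0627, 0.1194]
tcp_rot: [3.113, -0.405, -0.002]
wrist_force: [-11.2, 0.0, 30.6]
width: 0.613
gripper_force: 14.9
```

Call:
{"api": "play_rows", "payload": {
  "plan": [
    [0,0,0.1,0],
    [0,0,0.1,0],
    [0,0,0,0]
  ]
}}

```text
clock: 9.25
ee_pos: [0.5098, -0.0626, 0.119]
tcp_rot: [3.111, -0.405, -0.004]
wrist_force: [-25.2, 2.2, 65.6]
width: 0.619
gripper_force: 32.8
```

Call:
{"api": "play_rows", "payload": {
  "plan": [
    [-0.04,0,-0.1,0],
    [0,0,-0.03,0],
    [0,0,0,0],
    [0,0,0,0],
    [0,0,0,0],
    [0,0,0,0]
  ]
}}

```text
clock: 9.85
ee_pos: [0.5094, -0.0626, 0.1193]
tcp_rot: [3.112, -0.405, 0.002]
wrist_force: [-14.1, 1.1, 39.4]
width: 0.612
gripper_force: 19.5
```

Call:
{"api": "play_rows", "payload": {
  "plan": [
    [0,0,0,0],
    [0,0,0,0],
    [0,0,0,0],
    [0,0,0,0],
    [0,0,0,0],
    [0,0,0,0],
    [0,0,0,0],
    [0,0,0,0],
    [0,0,0,0],
    [0,0,0,0],
    [0,0,0,0],
    [0,0,0,0]
  ]
}}

```text
clock: 11.05
ee_pos: [0.5094, -0.0626, 0.1193]
tcp_rot: [3.112, -0.405, 0.001]
wrist_force: [-13.6, 1.1, 39.0]
width: 0.616
gripper_force: 19.5
```

Call:
{"api": "play_rows", "payload": {
  "plan": [
    [0,0,0,0],
    [0,0,0,0],
    [0,0,0,0],
    [0,0,0,0],
    [0,0,0,0],
    [0,0,0,0],
    [0,0,0,0],
    [0,0,0,0],
    [0,0,0,0],
    [0,0,0,0],
    [0,0,0,0],
    [0,0,0,0]
  ]
}}

```text
clock: 12.25
ee_pos: [0.5094, -0.0627, 0.1193]
tcp_rot: [3.112, -0.405, 0.001]
wrist_force: [-13.1, 0.4, 38.9]
width: 0.612
gripper_force: 19.5
```

Call:
{"api": "play_rows", "payload": {
  "plan": [
    [0,0,0,0],
    [0,0,0,0],
    [0,0,0,0],
    [0,0,0,0],
    [0,0,0,0],
    [0,0,0,0],
    [0,0,0,0],
    [0,0,0,0],
    [0,0,0,0],
    [0,0,0,0],
    [0,0,0,0],
    [0,0,0,0]
  ]
}}

```text
clock: 13.45
ee_pos: [0.5094, -0.0626, 0.1193]
tcp_rot: [3.112, -0.405, 0.002]
wrist_force: [-14.0, 0.9, 38.3]
width: 0.616
gripper_force: 19.5
```

```bash
python3 -c "
from h import *
go([0,0,.131])
c=read_camera('scene')
x0,y0,x1,y1=205,160,325,250
cv2.imwrite('pics/scene6.png',cv2.resize(c['img'][y0:y1,x0:x1,::-1],None,fx=6.6,fy=6.6,interpolation=cv2.INTER_CUBIC))
"
```

```text
clk 13.45 dock now [0.0004 0.0002 0.1193] units [-0.014  0.009 -0.467] yaw err 0.0 tilt [ 0.0014  0.0028 -1.    ] w 0.616 F [-14.    0.9  38.3]
```

View pics/scene6.png

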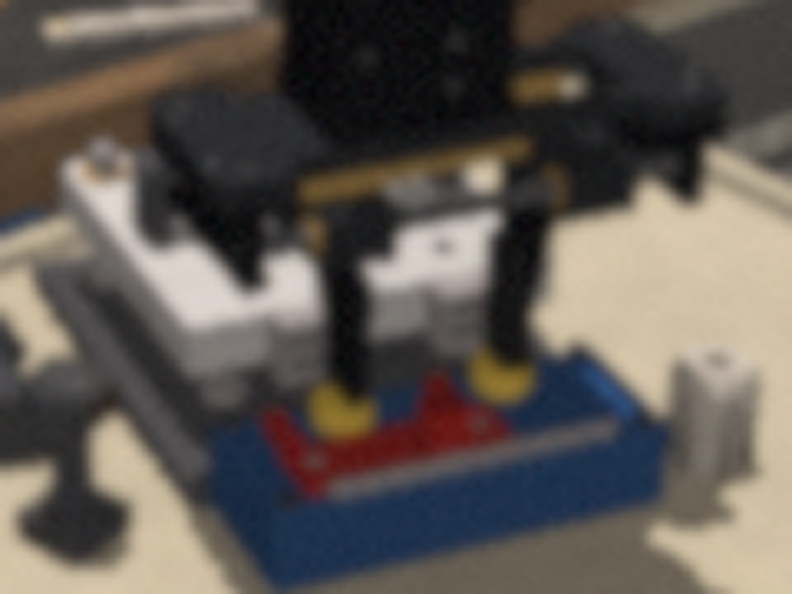

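Both tips are on the buttons at (342,410) and (503,375), and the pallet has clearly risen, with a dark gap under its front edge near (220,385). I'll hold on and check that it has stopped moving.

```bash
python3 -c "
from h import *
np.save('a.npy',np.mean([read_camera('scene')['img'].astype(float) for _ in range(4)],0))"
```

Call:
{"api": "play_rows", "payload": {
  "plan": [
    [0,0,0,0],
    [0,0,0,0],
    [0,0,0,0],
    [0,0,0,0],
    [0,0,0,0],
    [0,0,0,0],
    [0,0,0,0],
    [0,0,0,0],
    [0,0,0,0],
    [0,0,0,0],
    [0,0,0,0],
    [0,0,0,0]
  ]
}}

```text
clock: 14.9
ee_pos: [0.5093, -0.0627, 0.1193]
tcp_rot: [3.112, -0.405, 0.001]
wrist_force: [-13.9, 0.9, 39.2]
width: 0.614
gripper_force: 19.5
```

Call:
{"api": "play_rows", "payload": {
  "plan": [
    [0,0,0,0],
    [0,0,0,0],
    [0,0,0,0],
    [0,0,0,0],
    [0,0,0,0],
    [0,0,0,0],
    [0,0,0,0],
    [0,0,0,0],
    [0,0,0,0],
    [0,0,0,0],
    [0,0,0,0],
    [0,0,0,0]
  ]
}}

```text
clock: 16.1
ee_pos: [0.5093, -0.0626, 0.1193]
tcp_rot: [3.112, -0.405, 0.001]
wrist_force: [-12.6, 0.6, 39.2]
width: 0.618
gripper_force: 19.5
```

```bash
python3 -c "
from h import *
b=np.mean([read_camera('scene')['img'].astype(float) for _ in range(4)],0);a=np.load('a.npy')
d=np.abs(a-b).max(2);print('pallet area',d[165:225,212:260].mean(),d[165:225,212:260].max(),'cart ref',d[240:300,150:200].mean(),d[240:300,150:200].max())
go([0,0,.13])
# rise from the scene shots: vertical shift of pallet edge, initial vs now
g0=cv2.imread('pics/scene0.png',0).astype(float);g1=b.mean(2)
for u in (222,226,230): print(u,g0[185:240,u].astype(int).tolist(),g1[185:240,u].astype(int).tolist())
c=read_camera('scene')
for z in (.0,.022): print(proj(c,O+D@np.array([.06,.075,.05+z])).round(1))
"
```

```text
pallet area 1.1516493055555554 8.0 cart ref 0.7386666666666667 2.5
clk 16.3 dock now [0.0003 0.0002 0.1193] units [-0.012  0.007 -0.428] yaw err 0.0 tilt [ 0.0012  0.0028 -1.    ] w 0.616 F [-13.1  -0.1  39. ]
222 [74, 71, 71, 79, 96, 115, 118, 110, 108, 132, 169, 191, 199, 199, 197, 192, 181, 163, 142, 119, 101, 94, 89, 82, 74, 71, 66, 69, 71, 74, 73, 70, 67, 59, 48, 43, 53, 86, 128, 157, 171, 179, 180, 182, 179, 180, 179, 176, 167, 144, 106, 65, 44, 37, 43] [113, 125, 164, 197, 211, 214, 214, 212, 206, 193, 174, 150, 126, 111, 106, 102, 99, 90, 77, 60, 48, 43, 42, 46, 50, 58, 66, 72, 78, 79, 80, 76, 71, 63, 53, 46, 57, 92, 134, 165, 180, 187, 189, 189, 189, 188, 187, 184, 174, 151, 112, 71, 48, 44, 45]
226 [61, 62, 80, 110, 129, 120, 98, 81, 74, 64, 65, 64, 67, 67, 70, 77, 86, 108, 137, 165, 181, 183, 169, 149, 126, 106, 98, 91, 85, 82, 72, 68, 67, 70, 73, 72, 72, 69, 64, 63, 71, 92, 117, 141, 162, 174, 178, 177, 177, 175, 173, 171, 169, 172, 172] [76, 72, 71, 71, 69, 70, 69, 70, 75, 89, 114, 149, 179, 195, 195, 179, 154, 128, 109, 101, 96, 89, 79, 67, 55, 48, 44, 43, 43, 46, 50, 61, 70, 77, 80, 81, 78, 75, 71, 67, 75, 98, 125, 148, 169, 183, 187, 186, 185, 183, 180, 178, 178, 178, 180]
230 [62, 84, 121, 143, 129, 101, 82, 68, 60, 55, 61, 70, 73, 76, 78, 76, 66, 60, 70, 112, 159, 189, 197, 198, 196, 192, 187, 173, 155, 134, 115, 102, 98, 90, 85, 76, 67, 66, 71, 74, 73, 74, 72, 67, 63, 66, 79, 107, 133, 154, 167, 174, 176, 179, 180] [41, 44, 41, 34, 29, 32, 39, 50, 63, 66, 68, 88, 131, 177, 203, 211, 211, 209, 204, 196, 181, 157, 132, 115, 106, 101, 95, 86, 74, 61, 50, 46, 44, 43, 45, 48, 56, 65, 74, 79, 80, 81, 79, 74, 70, 70, 85, 114, 141, 162, 175, 182, 185, 186, 188]
[230.6 210.3]
[230.5 202.4]
```

The pallet is stationary. Its edge rose about 7 px, against about 8 px predicted for 22 mm, and the force is unchanged. Now I release straight up and move clear.

Call:
{"api": "play_rows", "payload": {
  "plan": [
    [0,0,-0.3,0],
    [0,0,-0.3,0],
    [0,0,-0.3,0],
    [0,0,-0.5,0],
    [0,0,-0.8,0],
    [0,0,-0.8,0],
    [0,0,-0.8,0],
    [0,0,-0.8,0],
    [0,0,-0.8,0],
    [0,0.5,0,0],
    [0,0.9,0,0],
    [0,0.9,0,0]
  ]
}}

```text
clock: 17.55
ee_pos: [0.4928, -0.1191, 0.2486]
tcp_rot: [3.115, -0.404, -0.002]
wrist_force: [-0.0, -0.1, 0.1]
width: 0.612
gripper_force: 0.0
```

Call:
{"api": "play_rows", "payload": {
  "plan": [
    [0,0.9,0,0],
    [0,0.9,0,0],
    [0,0.9,0,0],
    [0,0.9,0,0],
    [0,0.9,0,0],
    [0,0.9,0,0],
    [0,0.9,0,0],
    [0,0.9,0,0],
    [0,0.9,0,0],
    [0,0.5,0,0],
    [0,0,0,0],
    [0,0,0,0]
  ]
}}

```text
clock: 18.75
ee_pos: [0.4387, -0.3251, 0.2488]
tcp_rot: [-3.114, 0.404, 0.001]
wrist_force: [1.1, 1.5, -0.7]
width: 0.619
gripper_force: 0.0
```

```bash
python3 -c "
from h import *
go([0,0,.13])
c=read_camera('scene');g1=c['img'];g0=cv2.imread('pics/scene0.png')[:,:,::-1]
f=lambda im:cv2.cvtColor(np.ascontiguousarray(im),cv2.COLOR_RGB2GRAY)
for (x,y,w,h) in [(217,205,18,20),(225,188,22,22),(250,178,24,20)]:
    t=f(g0)[y:y+h,x:x+w];s=f(g1)[y-14:y+h+6,x-5:x+w+5]
    k=lambda m:cv2.resize(m,None,fx=8,fy=8,interpolation=cv2.INTER_CUBIC)
    r=cv2.matchTemplate(k(s),k(t),cv2.TM_CCOEFF_NORMED);_,v,_,l=cv2.minMaxLoc(r);print('shift',l[0]/8-5,l[1]/8-14,round(v,3))
for p in [(.03,.07,.05),(.1,.03,.06),(.1,.0,.085)]: 
    p=np.array(p);q=proj(c,O+D@p);print(q.round(1),(proj(c,O+D@(p+[0,0,.022]))-q).round(2))
for ce,s in blobs(c,*Y,(230,195,315,250)): print('Y scene',ce)
t=read_camera('top')
for ce,s in blobs(t,*Y,(230,170,320,240)): print('Y top',ce)
cv2.imwrite('pics/scene7.png',cv2.resize(g1[160:250,205:325,::-1],None,fx=6.6,fy=6.6,interpolation=cv2.INTER_CUBIC))
"
```

```text
clk 18.75 dock now [-0.0008 -0.2717  0.2488] units [  0.045 -10.862   4.762] yaw err 0.04 tilt [-8.0e-04 -1.1e-03 -1.0e+00] w 0.619 F [ 1.1  1.5 -0.7]
shift 0.375 -7.0 0.941
shift -0.125 -7.375 0.966
shift 0.625 -7.125 0.764
[237.1 215.8] [-0.   -7.98]
[241.5 196.1] [ 0.04 -7.7 ]
[252.5 185.3] [ 0.15 -7.81]
Y scene [280.44 212.73]
Y scene [256.49 217.71]
Y top [257.29 194.57]
Y top [286.34 201.43]
```

View pics/scene7.png

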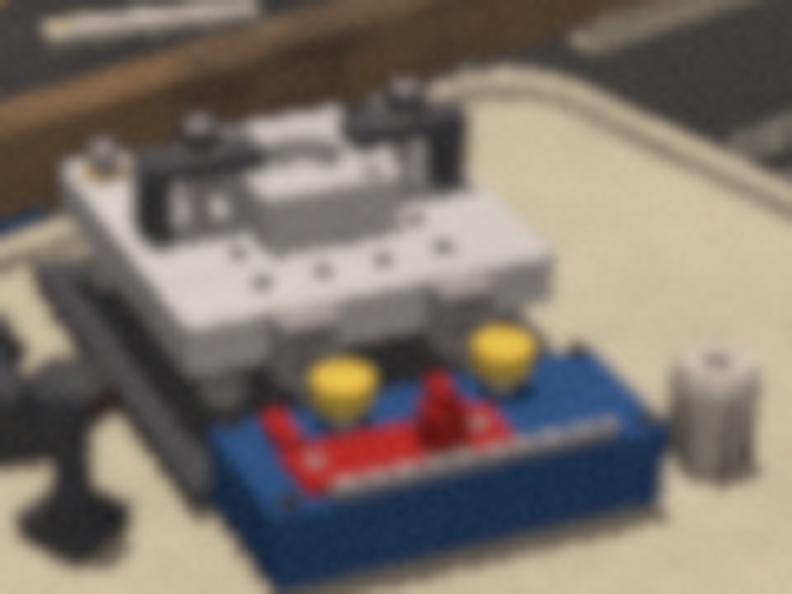

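The view shows the pallet up and level, both buttons out at (343,390) and (503,355), the lock to the left, and the loose parts in place.

```bash
python3 -c "
from plant import *
print(job_done())"
```

```text
the job is handed in; nothing more can be done
None
```

I handed the job in at about 19 s. The lock was pushed left to its stop, and both buttons were pressed and held about 7 s. The pallet came up and was still, at about 20–21 mm by the camera against the 22 mm stop. The buttons sprang back out and the arm is clear; the bolts under the pallet can't be seen by the camera.

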